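Close the drill jig and hold the handle block home against its stop

TASK

Lower the open leaf of the drilling jig closed over its base, without slamming it. Then push the wooden handle block by the end that sticks out of the jig, against the sprung plunger, until its other end sits hard against the steel stop, and keep it pressed there ready for drilling: the program finishes while still pushing or gripping the block, with the leaf closed. Press firmly but do not ram it, and leave the spare wooden block and the flat steel knife blank lying beside the jig where they are.

Things in the scene. Friction and masses are not known exactly. Their poses are not given: they have to be found in the camera images.
- jig: Leaf drill jig bolted to the bench, grey base 140 (x) x 80 x 30 mm high; two steel walls (inner faces y +-19 mm, tops 58 mm up) form a channel along x. Flanges to y +-67 mm, bolt heads 16 mm high. Origin: centre of underside, on the bench. +x runs along the channel to the stop and plunger; the open end (x = -70 mm) faces roughly to the robot. Hinge along the +y side, lugs to y = 47 mm, 63 mm up.
- leaf (a joint): Opening angle of the jig's leaf, rad: 0 = closed, level over the channel; 1.57 = upright on the hinge side; range 0 to 1.9. A plain aluminium plate 86 mm along the hinge x 90 mm from hinge to free edge x 10 mm thick, 0.22 kg. The stiff hinge (0.16 N m friction) keeps it at any angle; 1 to 4 N at the free edge moves it. Closed, its top is 68 mm above the bench and it covers jig x -66..20 mm.
- leaf_hinge (a point): Point on the leaf's hinge axis, midway along the leaf: jig x = -23, y = +40 mm, 63 mm above the bench. The axis runs along the jig's x. The leaf's mid-plane contains the axis.
- leaf_edge (a point): Middle of the leaf's free edge, 90 mm from the hinge axis, halfway through the 10 mm thickness; moves with the leaf. Closed, it lies toward the jig's -y from the hinge, overhanging the jig's -y wall by 17 mm, 63 mm above the bench. Two flat drill bushings stand 3 mm proud of the leaf's upper face, 40 mm from the hinge.
- block: Loose waxed knife-handle block lying in the channel, 150 (x) x 36 (y) x 26 mm high, about 0.11 kg. Origin: centre of its underside, 30 mm above the bench; its x is parallel to the jig's x (1 mm play each side; 2 mm under the closed leaf). It sticks out of the channel's open end by 47 to 60 mm at first and by 30 mm when home, with free space below that part. It must travel 17 to 30 mm.
- block_near (a point): Centre of the block's flat end face that sticks out of the jig (toward jig -x), 43 mm above the bench: push here along the jig's +x.
- block_far (a point): Centre of the block's other end face, inside the channel, which faces the plunger and the stop.
- stop_face (a point): Centre of the face of the fixed dark steel stop at the channel's far end, jig x = +50 mm, 43 mm above the bench, axes as the jig's. The block is home when block_far touches this face plane (within 2 mm). The stop's bridge reaches 68 mm above the bench.
- plunger (a joint): How far the sprung plunger is pushed in, m: 0 = free, its 12 mm nose standing 15 mm out of the stop face toward jig -x; 0.015 with the block home. The spring pushes back with 4 N at first touch, rising to 10 N when the block meets the stop; beyond that the stop is rigid: a push of 14 to 22 N holds the block home (it slides with little friction). Let go, it pushes the block back out.
- spare: Bystander: loose lighter wooden block 125 x 40 x 20 mm beside the jig. Origin: on its underside.
- blank: Bystander: flat steel knife blank about 220 x 28 x 5 mm lying on the jig's hinge side. Origin: on its underside.

How it is judged (in metres and radians):
On the way, in this order (a step that is already met when the one before it is completed fails the run):
1. the leaf is lowered closed over the base (within 0.08 rad) (value of joint leaf below 0.08 rad), for 0.2 s.
2. the block is pushed hard against the stop, the leaf still closed (x of block_far in the frame of stop_face above -0.002 m and contact force between block and stop above 1 N and contact force between the fingers and block above 5 N and value of joint leaf below 0.08 rad), for 0.5 s.
At the end, for the whole second after the job is handed in: The block's far end is within 2 mm of the stop face and presses on the stop with more than 1 N, held there by the gripper's fingers (more than 5 N on the block), at rest and level (within 0.08 rad), and the leaf is closed (within 0.08 rad) (all of step 2 and angle between block's own z axis and vertical below 0.08 rad and linear speed of block below 0.01 m/s); the arm keeps its last pose, push and grip.
It fails at once if the block is rammed against the stop (more than 60 N) (contact force between block and stop above 60 N).
It fails at once if the leaf is slammed (faster than 5 rad/s) (velocity of joint leaf below -5 rad/s).
It fails at once if the spare block or the steel blank is moved by more than 30 mm (distance of any of spare, blank from where it was at the start of the episode above 0.03 m).
It also fails if it takes over 58 s, if anything falls off the work surface, if the arm or the gripper's body presses on something with over 40 N, if the wrist force passes 120 N, or if a joint passes its speed limit or range.

ROBOT

A 6-joint arm with a two-finger parallel gripper is mounted at the origin on the work surface. World frame = base frame: x ahead of the robot, y to its left, z up, the work surface at z = 0. Lengths are in mm, angles in degrees, forces in N, time in s.
With the tool pointing down it reaches from about 350 to 875 mm from the base axis. Payload 4.2 kg.
Tool frame: the origin (TCP) lies at the very end of the fingers, on their centre line; the grasp point (between the pads) lies 19 mm behind it; z points along the fingers, y is the line along which they close (so a half turn about z gives the same grasp; the last joint's range is limited). The gripper opens to 87 mm and grips with 3 to 60 N. Pads are 19 mm wide; open, the fingers measure 117 mm over their backs; the gripper's body (75 mm by 190 mm) begins 51 mm behind the grasp point.
Start: joints at [-56.459, 22.042, 0.453, 0, -68.411, -14.817], TCP at [200.649, -591.895, 222.55] pointing down, gripper open.
Joint ranges: [-179.83, 179.83], [-69.29, 118.12], [-61.27, 80.66], [-181.25, 117.63], [-171.15, -9.14], [-177.46, 177.46]. Speed limits (degrees/s): [159.86, 159.86, 180, 180, 180, 180].

INTERFACE

Orientations are given as a 3x3 rotation matrix whose columns are the frame's x, y, z axes.
In Python, from rig import arm gives the robot as it stands.
- The arm moves only by the tool arm_command, never from a script. Its argument "motion" is a list that holds one entry, the list of rows, each a list of 5 numbers: the finger opening in mm, from 0 to 87, then the shift along the tool's x, y, z in mm, then the turn about the tool's z in rad. A call has exactly 8 rows; each row shifts and turns the commanded pose from where the row before left it, along the tool's axes as they then stand; what a row does not reach is not made up. A row lasts 1/12 s, in which the tool goes at most 41.7 mm and 7.16 degrees, less where a joint would pass 70% of its speed; a pose out of reach is approached as far as the arm can. A call with a gripper value outside its range is refused whole. The fingers move at their own pace and stop on an object; "force" is the grip in N (left out, the last holds). Time passes only in rows, so rows that do not move let the fingers close, or fill a call up. It gives the time, the measured TCP pose, the force, the opening and the grip force at its end, in the units of the state.
- arm.observe(): the state, without advancing time (a new reading comes with each control period).
- arm.camera(name): name is "scene" or "top"; returns a dict with "pixels" (384x512x3 uint8, red, green, blue), "depth" (384x512 float32, mm along the optical axis (not along the pixel's ray), 0 where there is no reading), "camera_matrix" (3x3 intrinsics, pixels), "rvec" (rotation vector, rad) and "tvec" (3), from world to camera coordinates, as OpenCV has them. Camera axes: x right, y down, z forward; pixel columns grow to the right and rows downward; lengths in mm; the calibration is good to about 2 mm. A picture is of the moment at which its call begins.
- arm.close_job(): hands the job in; it is judged then, once.
The state is a dict: "time_s": time; "joints": joint angles; "qd": joint speeds; "joint_torque": joint torques, N m; "ee_pos": TCP position; "tcp_rot": TCP orientation; "ft_force": force on the tool from outside, world axes, zero at the start; "torque": the same for the moment, N m; "opening": finger opening in mm; "finger_force": force on a finger pad.
Only numpy, scipy, OpenCV 4.12 (cv2) and the standard library are available. Lean on these libraries where they do the work, as an engineer would, in place of code of your own. Each camera call takes 0.05 s, during which the arm holds its last target. There are 200 camera calls.

## Working session

There is one attempt and no reset: what is moved stays moved. The work goes in short steps, Python scripts to look and compute and a tool call to move; the robot and the scene stay as the last step left them, time stands still between calls to the robot, and variables do not carry over. Pictures are saved under pics/ and viewed, at most 10 in all, crops included, and the job is handed in when it is done.

Besides the shell and the picture viewer there is one more tool, called after "Request:" by a JSON object that holds its "api" and its "payload". arm_command: Moves the arm, as the interface text tells. Its arguments: {"type":"object","properties":{"motion":{"type":"array","items":{"type":"array","items":{"type":"array","items":{"type":"number"}}}},"force":{"type":"number"}},"required":["motion"]}

```bash
mkdir -p pics
cat > h.py <<'E'
import numpy as np, cv2
from rig import arm
def shot(n):
    c=arm.camera(n); R=cv2.Rodrigues(np.array(c["rvec"],float))[0]; K=np.array(c["camera_matrix"]); t=np.array(c["tvec"],float).ravel()
    d=c["depth"]; v,u=np.mgrid[:384,:512]
    P=np.stack([(u-K[0,2])/K[0,0]*d,(v-K[1,2])/K[1,1]*d,d],-1)
    W=(P-t)@R
    W[d==0]=np.nan
    return c["pixels"],W
E
python3 - <<'E'
from h import *
for n in("scene","top"):
    p,W=shot(n); np.save(n+".npy",W); cv2.imwrite(f"pics/{n}0.png",cv2.resize(p[:,:,::-1],(800,600)))
s=arm.observe();print(s["tcp_rot"],s["ee_pos"],s["ft_force"])
E
```

```text
[[-9.47128334e-01 -3.20854195e-01 -7.10464046e-04]
 [-3.20854969e-01  9.47126587e-01  1.82132109e-03]
 [ 8.85208754e-05  1.95298073e-03 -9.99998089e-01]] [ 200.47462072 -591.41989491  221.55663863] [ 0.09218702 -0.44538884  0.51584104]
```

View pics/scene0.png

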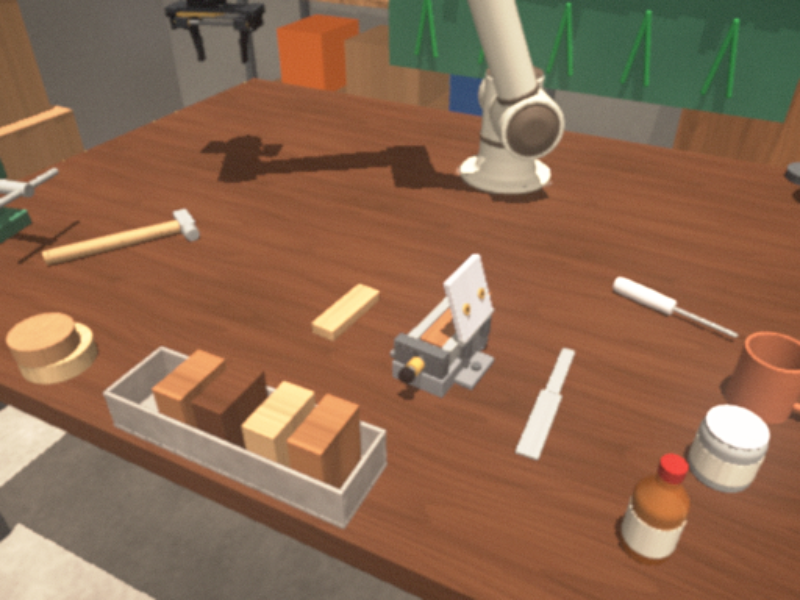

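View pics/top0.png

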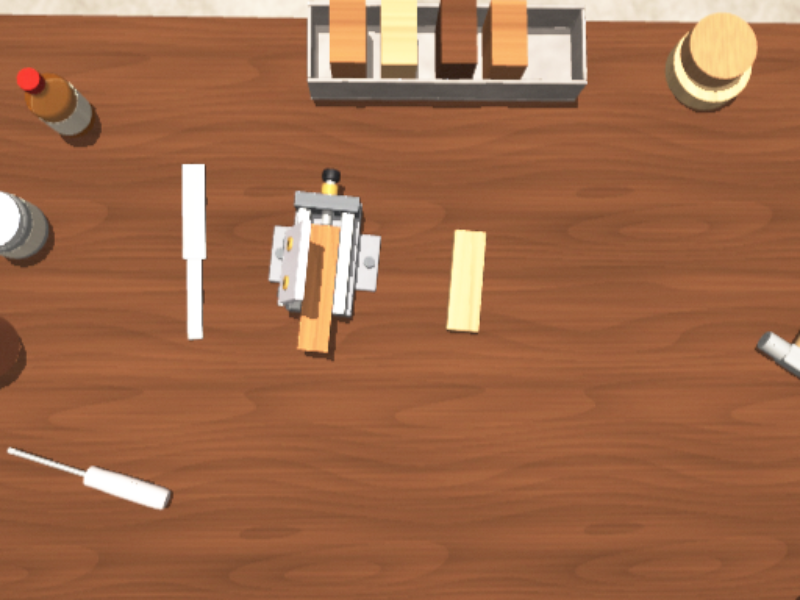

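The top picture shows the jig at about (325,255), with +x up. The leaf is near upright on the left, the block's near end is at (314,350), and the stop's bridge is at (327,202). The spare is at (467,280) and the blank at (194,250).

Run:
```python
from h import *
np.set_printoptions(precision=1,suppress=True)
W=np.load("top.npy")
def at(u,v): return W[int(round(v*.64)),int(round(u*.64))]
for n,q in dict(blkL=(301,346),blkR=(325,348),blkmid=(314,345),stopL=(299,200),stopR=(357,206),wallRn=(340,308),wallRf=(351,222),flR=(370,285),leafF=(303,225),leafN=(286,290),leafm=(290,262),spare=(467,280),blank=(194,230)).items(): print(n,at(*q))
X=W.reshape(-1,3)
reg=(X[:,0]>300)&(X[:,0]<800)&(abs(X[:,1]-at(314,300)[1])<75)
B=X[reg&(X[:,2]>51)&(X[:,2]<66)]
b=X[reg&(X[:,2]>53)&(X[:,2]<57.5)&(X[:,0]<at(314,320)[0])]
print("block out part",len(b),b.min(0),b.max(0),cv2.minAreaRect(b[:,:2].astype(np.float32)))
s=X[reg&(X[:,2]>65)&(X[:,2]<71)&(X[:,0]>at(327,215)[0])]
print("stop",len(s),cv2.minAreaRect(s[:,:2].astype(np.float32)))
S=np.load("scene.npy").reshape(-1,3)
l=X[reg&(X[:,2]>75)]; print("leaf top",len(l),l.min(0),l.max(0))
l2=S[(S[:,2]>78)&(abs(S[:,0]-at(325,255)[0])<90)&(abs(S[:,1]-at(325,255)[1])<120)]
for nm,q in(("top",l),("scene",l2)):
    if len(q)>9:
        c=np.median(q,0);k=q[np.linalg.norm(q-c,axis=1)<80];c=k.mean(0);U=np.linalg.svd(k-c)[2]; print(nm,len(k),c,U[2],U[0],k.min(0),k.max(0))
```

```text
blkL [543.3 154.3  52.5]
blkR [539.5 126.7  52.7]
blkmid [543.1 139.4  55.1]
stopL [712.3 157.3  71.5]
stopR [706.4  89.9  66. ]
wallRn [587.  108.3  58.2]
wallRf [689.3  95.7  58. ]
flR [620.3  73.7   9.1]
leafF [667.8 144.3 149.4]
leafN [602.4 167.1 104.5]
leafm [632.7 161.1 114. ]
spare [624.9 -46.1  19.8]
blank [688.8 293.3   7.2]
block out part 319 [537.6 121.2  53. ] [572.6 159.5  57.5] ((556.1189575195312, 140.3683319091797), (35.8957405090332, 35.95022964477539), 84.9836196899414)
stop 359 ((713.1163330078125, 125.04692077636719), (74.91049194335938, 18.687637329101562), 84.341796875)
leaf top 750 [589.8 136.6  75.1] [676.9 177.5 152.1]
top 750 [632.1 154.6 127.6] [-0.1 -0.9 -0.4] [-0.9  0.3 -0.4] [589.8 136.6  75.1] [676.9 177.5 152.1]
scene 923 [641.4 157.7 117.6] [0.1 0.9 0.3] [ 1.  -0.1 -0.1] [589.3 135.6  78.1] [678.9 176.5 151.8]
```

Request:
{"api": "arm_command", "payload": {"motion": [[[0, 0, 0, 0, 0.053], [0, 0, 0, 0, 0.053], [0, 0, 0, 0, 0.053], [0, 0, 0, 0, 0.053], [0, 0, 0, 0, 0.053], [0, 0, 0, 0, 0.053], [0, 0, 0, 0, 0.053], [0, 0, 0, 0, 0.053]]], "force": 30}}

```text
time_s: 0.77
ee_pos: [200.5, -591.6, 221.9]
tcp_rot: [[-0.995, 0.1, -0.0], [0.1, 0.995, 0.001], [0.001, 0.001, -1.0]]
ft_force: [-0.2, 0.2, -0.1]
opening: 41.7
finger_force: 0.0
```

Request:
{"api": "arm_command", "payload": {"motion": [[[0, -14, 32, 0, 0], [0, -14, 32, 0, 0], [0, -14, 32, 0, 0], [0, -14, 32, 0, 0], [0, -14, 32, 0, 0], [0, -14, 32, 0, 0], [0, -14, 32, 0, 0], [0, -14, 32, 0, 0]]]}}

```text
time_s: 1.43
ee_pos: [337.2, -346.2, 222.3]
tcp_rot: [[-0.995, 0.097, -0.0], [0.097, 0.995, 0.0], [0.0, 0.0, -1.0]]
ft_force: [0.8, 0.3, -0.0]
opening: 0.8
finger_force: 0.0
```

Request:
{"api": "arm_command", "payload": {"motion": [[[0, -14, 32, 0, 0], [0, -14, 32, 0, 0], [0, -14, 32, 0, 0], [0, -14, 32, 0, 0], [0, -14, 32, 0, 0], [0, -14, 32, 0, 0], [0, -14, 32, 0, 0], [0, -14, 32, 0, 0]]]}}

```text
time_s: 2.1
ee_pos: [473.5, -102.3, 222.4]
tcp_rot: [[-0.995, 0.097, -0.0], [0.097, 0.995, 0.0], [0.0, 0.0, -1.0]]
ft_force: [0.6, 0.7, -0.0]
opening: 0.5
finger_force: 0.0
```

Request:
{"api": "arm_command", "payload": {"motion": [[[0, -14, 32, 0, 0], [0, -14, 32, 0, 0], [0, -14, 32, 0, 0], [0, -14, 32, 0, 0], [0, -14, 32, 0, 0], [0, -14, 32, 0, 0], [0, -14, 32, 0, 0], [0, -14, 32, 0, 0]]]}}

```text
time_s: 2.77
ee_pos: [609.8, 141.4, 222.0]
tcp_rot: [[-0.995, 0.097, -0.001], [0.097, 0.995, -0.0], [0.001, -0.0, -1.0]]
ft_force: [0.8, 0.5, 0.0]
opening: 0.7
finger_force: 0.0
```

```bash
cat >> h.py <<'E'
O=np.array([654.5,130.9]);a=np.radians(-5.5);J=np.array([[np.cos(a),-np.sin(a)],[np.sin(a),np.cos(a)]])
def jig():
    s=arm.observe();R=np.array(s["tcp_rot"]);p=np.array(s["ee_pos"])
    f=np.array(s["ft_force"]);print("t",s["time_s"],"jig xyz",((p[:2]-O)@J).round(1),p[2].round(1),"toolx yaw",np.degrees(np.arctan2(R[1,0],R[0,0])).round(2),"F jig",(f[:2]@J).round(1),f[2].round(1),"open",s["opening"],"q",np.round(s["joints"],0))
E
python3 -c "
from h import *
jig()"
```

```text
t 2.7667 jig xyz [-45.5   6.2] 222.0 toolx yaw 174.44 F jig [0.7 0.5] 0.0 open 0.7056871242545497 q [  28.   22.    1.   -0.  -68. -123.]
```

Request:
{"api": "arm_command", "payload": {"motion": [[[0, -7.5, 18, 0, 0], [0, -7.5, 18, 0, 0], [0, -7.5, 18, 0, 0], [0, 0, 0, 0, 0], [0, 0, 0, 27, 0], [0, 0, 0, 27, 0], [0, 0, 0, 27, 0], [0, 0, 0, 0, 0]]]}}

```text
time_s: 3.43
ee_pos: [633.0, 189.6, 134.7]
tcp_rot: [[-0.995, 0.099, -0.012], [0.099, 0.995, -0.005], [0.012, -0.006, -1.0]]
ft_force: [-1.1, 0.4, -1.5]
opening: 0.4
finger_force: 0.0
```

```bash
python3 -c "
from h import *
jig()
p,W=shot('scene');cv2.imwrite('pics/s1.png',cv2.resize(p[130:270,210:400,::-1],(760,560),interpolation=cv2.INTER_CUBIC))"
```

```text
t 3.4333 jig xyz [-27.   56.4] 134.7 toolx yaw 174.34 F jig [-1.1  0.3] -1.5 open 0.3596605029261102 q [  31.   30.   -0.   -0.  -61. -126.]
```

View pics/s1.png

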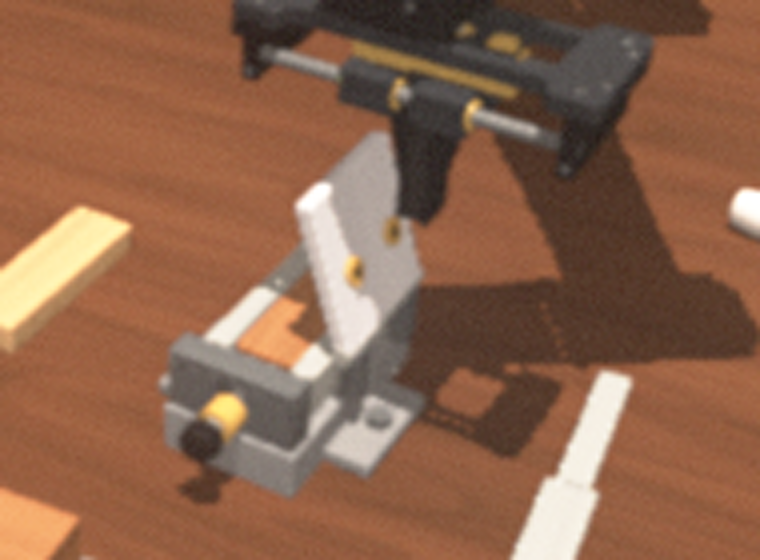

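The finger stands at (430,190) on the hinge side of the leaf, clear of it. The leaf leans about 70° open, so I'll start the push.

Request:
{"api": "arm_command", "payload": {"motion": [[[0, 0, 0, 0, 0], [0, 0, -8, 0, 0], [0, 0, -9, 0, 0], [0, 0, -9, 0, 0], [0, 0, -6.5, 2.6, 0], [0, 0, -6.5, 2.6, 0], [0, 0, 0, 0, 0], [0, 0, 0, 0, 0]]]}}

```text
time_s: 4.15
ee_pos: [633.2, 151.8, 136.3]
tcp_rot: [[-0.995, 0.098, -0.001], [0.098, 0.995, -0.0], [0.001, -0.0, -1.0]]
ft_force: [0.2, 0.5, 0.1]
opening: 0.5
finger_force: 0.0
```

```bash
cat >> h.py <<'E'
def leaf():
    p,W=shot('scene'); Q=W.reshape(-1,3); q=np.c_[(Q[:,:2]-O)@J,Q[:,2]]
    k=(q[:,0]>5)&(q[:,0]<19)&(q[:,1]<48)&(q[:,1]>-60)&(q[:,2]>62)&(q[:,2]<170); e=q[k]
    e=e[np.argsort(np.hypot(e[:,1]-40,e[:,2]-63))[-60:]]
    print("leaf ang",np.degrees(np.median(np.arctan2(e[:,2]-63,40-e[:,1]))).round(1), np.median(e,0).round(0))
E
python3 -c "
from h import *
jig();leaf()"
```

```text
t 4.15 jig xyz [-23.2  18.8] 136.3 toolx yaw 174.38 F jig [0.1 0.5] 0.1 open 0.46886707427248814 q [  28.   28.   -2.    0.  -59. -123.]
leaf ang 66.2 [ 13.   6. 138.]
```

Request:
{"api": "arm_command", "payload": {"motion": [[[0, 0, -5, 1, 0], [0, 0, -5, 2, 0], [0, 0, -6, 4, 0], [0, 0, -6, 4, 0], [0, 0, 0, 0, 0], [0, 0, 0, 0, 0], [0, 0, 0, 0, 0], [0, 0, 0, 0, 0]]]}}

```text
time_s: 4.87
ee_pos: [631.3, 130.6, 125.3]
tcp_rot: [[-0.995, 0.097, -0.0], [0.097, 0.995, -0.0], [0.0, -0.0, -1.0]]
ft_force: [-0.1, -0.6, -0.1]
opening: 0.5
finger_force: 0.0
```

```bash
python3 -c "
from h import *
jig();leaf()"
```

```text
t 4.8667 jig xyz [-23.1  -2.5] 125.3 toolx yaw 174.43 F jig [-0.  -0.6] -0.1 open 0.4702784400063554 q [  26.   28.   -4.    0.  -58. -122.]
leaf ang 48.5 [ 13. -14. 123.]
```

Request:
{"api": "arm_command", "payload": {"motion": [[[0, 0, -4.5, 3.5, 0], [0, 0, -4.5, 3.5, 0], [0, 0, -4.5, 5.5, 0], [0, 0, -4.5, 5.5, 0], [0, 0, -3, 6, 0], [0, 0, -3, 6, 0], [0, 0, 0, 0, 0], [0, 0, 0, 0, 0]]]}}

```text
time_s: 5.58
ee_pos: [628.4, 106.2, 94.4]
tcp_rot: [[-0.995, 0.098, -0.002], [0.098, 0.995, -0.001], [0.002, -0.001, -1.0]]
ft_force: [-0.7, -0.3, -0.3]
opening: 0.6
finger_force: 0.0
```

```bash
python3 -c "
from h import *
jig();leaf()"
```

```text
t 5.5833 jig xyz [-23.6 -27.1] 94.4 toolx yaw 174.4 F jig [-0.6 -0.3] -0.3 open 0.6193682478532684 q [  24.   30.   -7.   -0.  -54. -120.]
leaf ang 21.3 [ 13. -34.  92.]
```

Request:
{"api": "arm_command", "payload": {"motion": [[[0, 0, -2, 6, 0], [0, 0, -2, 6, 0], [0, 0, -1, 6, 0], [0, 0, 0, 5, 0], [0, 0, 0, 3, 0], [0, 0, 0, 2, 0], [0, 0, 0, 0, 0], [0, 0, 0, 0, 0]]]}}

```text
time_s: 6.3
ee_pos: [628.3, 101.6, 68.4]
tcp_rot: [[-0.995, 0.097, -0.0], [0.097, 0.995, -0.001], [0.0, -0.001, -1.0]]
ft_force: [-2.3, -0.1, 6.9]
opening: 0.3
finger_force: 3.3
```

```bash
python3 -c "
from h import *
jig();leaf()
p,W=shot('scene');cv2.imwrite('pics/s2.png',cv2.resize(p[130:270,210:400,::-1],(760,560),interpolation=cv2.INTER_CUBIC))"
```

```text
t 6.3 jig xyz [-23.3 -31.7] 68.4 toolx yaw 174.46 F jig [-2.3 -0.3] 6.9 open 0.3154783189565409 q [  24.   31.   -9.    0.  -50. -119.]
leaf ang 46.2 [ 14. -52. 161.]
```

View pics/s2.png

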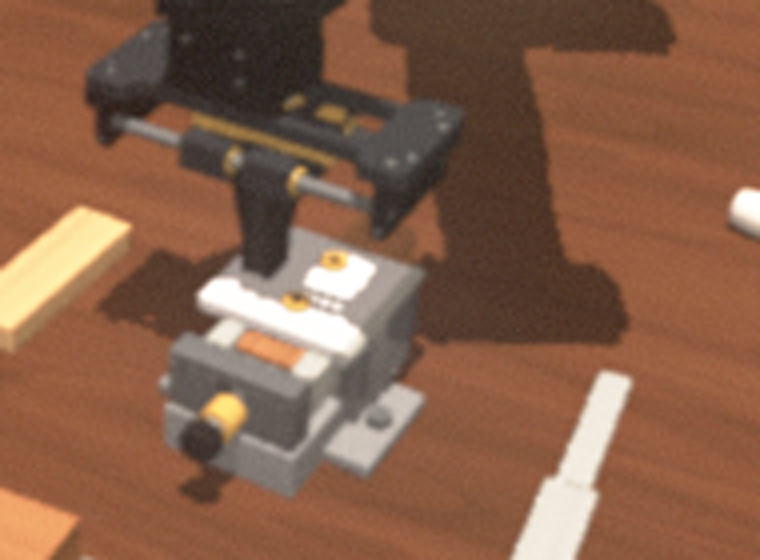

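The leaf lies flat and closed under the finger at (265,265), with a 7 N press at z = 68. Next I lift and go round to the block's near end.

Request:
{"api": "arm_command", "payload": {"motion": [[[0, 0, 0, -8, 0], [0, 0, 0, -14, 0], [0, 0, 0, -14, 0], [0, 25, 6.4, 0, 0], [0, 25, 6.4, 0, 0], [0, 25, 6.4, 0, 0], [0, 25, 6.4, 0, 0], [0, 27, 6.4, 0, 0]]]}}

```text
time_s: 7.07
ee_pos: [504.3, 146.3, 103.3]
tcp_rot: [[-0.995, 0.098, 0.0], [0.098, 0.995, 0.0], [-0.0, 0.0, -1.0]]
ft_force: [-0.0, 0.4, 0.4]
opening: 0.3
finger_force: 0.0
```

Run:
```python
from h import *
jig()
p,W=shot('top');cv2.imwrite('pics/t2.png',cv2.resize(p[90:250,130:330,::-1],(750,600),interpolation=cv2.INTER_CUBIC))
Q=W.reshape(-1,3); q=np.c_[(Q[:,:2]-O)@J,Q[:,2]]
b=q[(abs(q[:,1])<30)&(q[:,0]>-135)&(q[:,0]<-75)&(q[:,2]>53)&(q[:,2]<58)]
print(len(b),np.percentile(b,[1,50,99],axis=0).round(1))
l=q[(abs(q[:,0]+23)<40)&(q[:,1]>-45)&(q[:,1]<38)&(q[:,2]>60)&(q[:,2]<76)]
print(len(l),np.polyfit(l[:,1],l[:,2],1))
```

```text
t 7.0667 jig xyz [-151.     0.9] 103.3 toolx yaw 174.4 F jig [-0.1  0.4] 0.4 open 0.28027940197601553 q [  34.   19.  -23.   -0.  -48. -129.]
256 [[-106.2  -18.1   53. ]
 [ -88.5   -3.    55.1]
 [ -75.3   16.9   57.7]]
1979 [3.45797039e-04 6.72321069e+01]
```

View pics/t2.png

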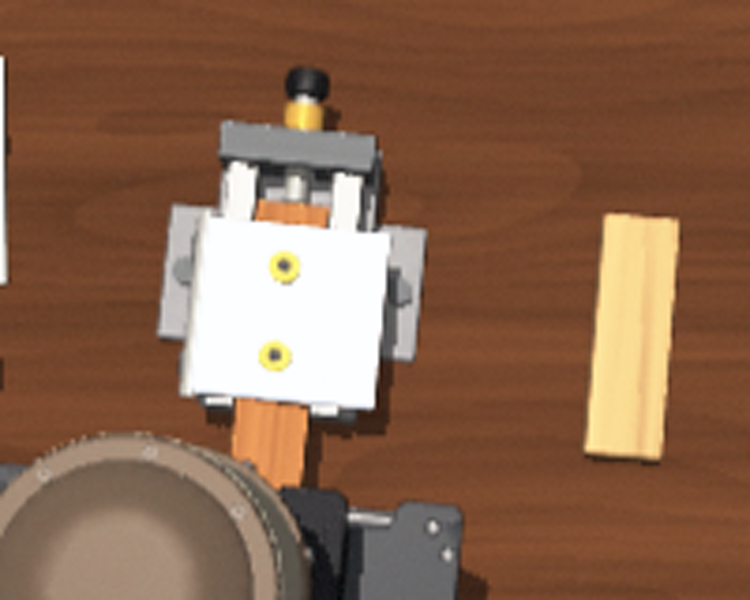

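The leaf is level and closed, with the bushings at (285,267) and (275,355). The block still sticks out at (270,440), so I'll descend in front of its end.

Request:
{"api": "arm_command", "payload": {"motion": [[[0, 0, 0, 17, 0], [0, 0, 0, 18, 0], [0, 0, 0, 18, 0], [0, 0, 0, 17, 0], [0, -4, -1, 0, 0], [0, -4, 0, 0, 0], [0, -4, 0, 0, 0], [0, 0, 0, 0, 0]]]}}

```text
time_s: 7.78
ee_pos: [519.1, 144.4, 34.6]
tcp_rot: [[-0.995, 0.097, 0.003], [0.097, 0.995, 0.001], [-0.003, 0.002, -1.0]]
ft_force: [0.7, 0.1, 0.1]
opening: 0.5
finger_force: 0.0
```

Request:
{"api": "arm_command", "payload": {"motion": [[[0, -3, 0, 0, 0], [0, -3, 0, 0, 0], [0, -3, 0, 0, 0], [0, -3, 0, 0, 0], [0, -3, 0, 0, 0], [0, -3, 0, 0, 0], [0, 0, 0, 0, 0], [0, 0, 0, 0, 0]]]}}

```text
time_s: 8.45
ee_pos: [532.9, 141.3, 32.7]
tcp_rot: [[-0.995, 0.098, -0.005], [0.098, 0.995, -0.002], [0.005, -0.002, -1.0]]
ft_force: [-5.4, 1.6, 1.9]
opening: 0.3
finger_force: 2.7
```

```bash
python3 -c "
from h import *
jig()"
```

```text
t 8.45 jig xyz [-122.1   -1.3] 32.7 toolx yaw 174.39 F jig [-5.5  1.1] 1.9 open 0.34611607692005664 q [  32.   27.  -23.   -0.  -40. -127.]
```

Request:
{"api": "arm_command", "payload": {"motion": [[[0, -2, 0, 0, 0], [0, -2, 0, 0, 0], [0, -2, 0, 0, 0], [0, -2, 0, 0, 0], [0, 0, 0, 0, 0], [0, 0, 0, 0, 0], [0, 0, 0, 0, 0], [0, 0, 0, 0, 0]]]}}

```text
time_s: 9.12
ee_pos: [539.3, 140.2, 32.3]
tcp_rot: [[-0.995, 0.098, -0.008], [0.098, 0.995, -0.003], [0.008, -0.004, -1.0]]
ft_force: [-7.5, 1.3, 2.1]
opening: 0.4
finger_force: 3.9
```

```bash
python3 -c "
from h import *
jig()"
```

```text
t 9.1167 jig xyz [-115.6   -1.8] 32.3 toolx yaw 174.38 F jig [-7.5  0.6] 2.1 open 0.42569244995163086 q [  31.   28.  -22.   -0.  -41. -127.]
```

Request:
{"api": "arm_command", "payload": {"motion": [[[0, -2, 0, 0, 0], [0, -2, 0, 0, 0], [0, -1, 0, 0, 0], [0, -1, 0, 0, 0], [0, -1, 0, 0, 0], [0, 0, 0, 0, 0], [0, 0, 0, 0, 0], [0, 0, 0, 0, 0]]]}}

```text
time_s: 9.78
ee_pos: [542.6, 138.9, 31.3]
tcp_rot: [[-0.995, 0.099, -0.015], [0.099, 0.995, -0.005], [0.015, -0.006, -1.0]]
ft_force: [-15.1, 3.7, 4.9]
opening: 0.6
finger_force: 7.6
```

```bash
python3 -c "
from h import *
jig()"
```

```text
t 9.7833 jig xyz [-112.2   -2.8] 31.3 toolx yaw 174.32 F jig [-15.4   2.3] 4.9 open 0.5791614578041545 q [  31.   28.  -21.   -0.  -42. -126.]
```

Request:
{"api": "arm_command", "payload": {"motion": [[[0, -1, 0, 0, 0], [0, -0.5, 0, 0, 0], [0, 0, 0, 0, 0], [0, 0, 0, 0, 0], [0, 0, 0, 0, 0], [0, 0, 0, 0, 0], [0, 0, 0, 0, 0], [0, 0, 0, 0, 0]]]}}

```text
time_s: 10.45
ee_pos: [542.5, 138.5, 31.0]
tcp_rot: [[-0.995, 0.099, -0.018], [0.099, 0.995, -0.006], [0.018, -0.007, -1.0]]
ft_force: [-18.2, 5.2, 7.1]
opening: 0.4
finger_force: 9.2
```

Run:
```python
from h import *
jig()
p,W=shot('top');cv2.imwrite('pics/t3.png',cv2.resize(p[100:230,150:270,::-1],(554,600),interpolation=cv2.INTER_CUBIC))
```

```text
t 10.45 jig xyz [-112.2   -3.2] 31.0 toolx yaw 174.3 F jig [-18.6   3.5] 7.1 open 0.42044732949467534 q [  31.   28.  -21.   -0.  -42. -126.]
```

View pics/t3.png

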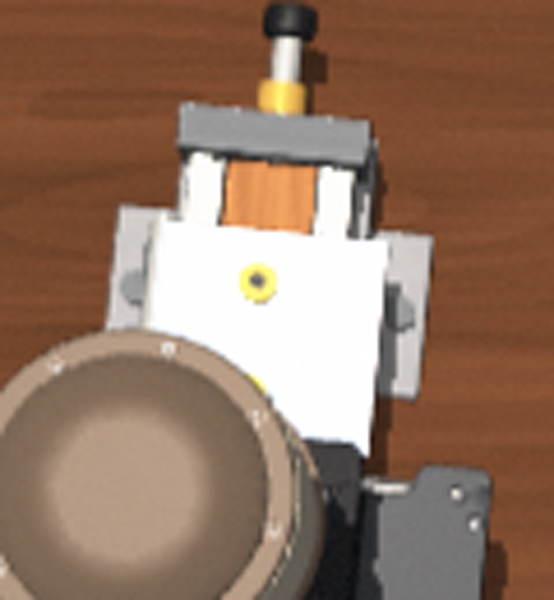

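The block's far end is up against the stop at (270,165), with the plunger rod pushed out behind. The push holds at 18 N and the position no longer changes. I'll ease off the downward and sideways drag slightly and let it settle.

Request:
{"api": "arm_command", "payload": {"motion": [[[0, 0, 0.5, -0.5, 0], [0, 0, 0.5, -0.5, 0], [0, 0, 0, 0, 0], [0, 0, 0, 0, 0], [0, 0, 0, 0, 0], [0, 0, 0, 0, 0], [0, 0, 0, 0, 0], [0, 0, 0, 0, 0]]]}}

```text
time_s: 11.17
ee_pos: [542.5, 138.7, 31.0]
tcp_rot: [[-0.995, 0.1, -0.019], [0.1, 0.995, -0.007], [0.018, -0.008, -1.0]]
ft_force: [-15.6, 2.1, 1.0]
opening: 0.5
finger_force: 7.7
```

Request:
{"api": "arm_command", "payload": {"motion": [[[0, 0, 0, 0, 0], [0, 0, 0, 0, 0], [0, 0, 0, 0, 0], [0, 0, 0, 0, 0], [0, 0, 0, 0, 0], [0, 0, 0, 0, 0], [0, 0, 0, 0, 0], [0, 0, 0, 0, 0]]]}}

```text
time_s: 11.83
ee_pos: [542.5, 138.7, 31.1]
tcp_rot: [[-0.995, 0.1, -0.019], [0.1, 0.995, -0.007], [0.018, -0.008, -1.0]]
ft_force: [-15.1, 3.1, 1.1]
opening: 0.8
finger_force: 7.7
```

Run:
```python
from h import *
jig()
p,W=shot('top')
Q=W.reshape(-1,3); q=np.c_[(Q[:,:2]-O)@J,Q[:,2]]
l=q[(q[:,0]>-40)&(q[:,0]<16)&(q[:,1]>-45)&(q[:,1]<38)&(q[:,2]>60)&(q[:,2]<76)]
print(len(l),np.polyfit(l[:,1],l[:,2],1))
```

```text
t 11.8333 jig xyz [-112.2   -3. ] 31.1 toolx yaw 174.27 F jig [-15.4   1.6] 1.1 open 0.8091167816293143 q [  31.   28.  -21.   -0.  -42. -126.]
1242 [1.95785262e-03 6.71200374e+01]
```

Side loads are now small and the leaf is flat. I'll add a little push to reach mid-range, then hold.

Request:
{"api": "arm_command", "payload": {"motion": [[[0, -0.5, 0, -0.2, 0], [0, -0.5, 0, 0, 0], [0, 0, 0, 0, 0], [0, 0, 0, 0, 0], [0, 0, 0, 0, 0], [0, 0, 0, 0, 0], [0, 0, 0, 0, 0], [0, 0, 0, 0, 0]]]}}

```text
time_s: 12.55
ee_pos: [542.5, 138.5, 31.1]
tcp_rot: [[-0.995, 0.1, -0.021], [0.1, 0.995, -0.007], [0.02, -0.009, -1.0]]
ft_force: [-16.7, 3.7, 2.1]
opening: 0.5
finger_force: 8.9
```

Request:
{"api": "arm_command", "payload": {"motion": [[[0, 0, 0, 0, 0], [0, 0, 0, 0, 0], [0, 0, 0, 0, 0], [0, 0, 0, 0, 0], [0, 0, 0, 0, 0], [0, 0, 0, 0, 0], [0, 0, 0, 0, 0], [0, 0, 0, 0, 0]]]}}

```text
time_s: 13.22
ee_pos: [542.5, 138.5, 31.1]
tcp_rot: [[-0.995, 0.1, -0.021], [0.1, 0.995, -0.007], [0.02, -0.009, -1.0]]
ft_force: [-16.8, 3.6, 2.0]
opening: 0.0
finger_force: 8.9
```

```bash
python3 -c "
from rig import arm
print(arm.close_job())"
```

```text
the job is handed in; nothing more can be done
None
```

The leaf is closed and flat, the block is held against the stop with a steady push of about 17 N, the spare block and the steel blank were not touched, and the job was handed in at about 13 s; no verdict came back.

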